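# Lower the stoppering press platform by one spacer

## Robot

A 6-joint arm with a two-finger parallel gripper is mounted at the origin on the work surface. World frame = base frame: x ahead of the robot, y to its left, z up, the work surface at z = 0. Lengths are in mm, angles in rad, forces in N, time in s.
With the tool pointing down it reaches from about 325 to 875 mm from the base axis. Payload 4.4 kg.
Tool frame: the origin (TCP) lies on the centre line of the jaws, within the pads' length; the fingertips stand ahead of it and the grasp point (between the pads) lies 6 mm ahead of it (ctrl.tcp_to_tips is the z of the fingertips in the tool frame, in mm); z points along the fingers, y is the line along which they close (so a half turn about z gives the same grasp; the last joint's range is limited). The gripper opens to 85 mm and grips with 20 to 120 N. Pads are 22 mm wide; open, the fingers measure 114 mm over their backs; the gripper's body (76 mm by 85 mm) begins 54 mm behind the grasp point. The pads swing forward as they close: fully open they stand 13 mm farther back than shut.
Start: joints at [-1.315, 0.207, 1.542, -0, 1.393, -0.15], TCP at [227.5, -528.083, 256.282] pointing down, gripper open.
Joint ranges: [-2.73, 2.73], [-0.86, 2.22], [0.23, 2.46], [-1.11, 4.25], [0.08, 2.63], [-2.82, 2.82]. Speed limits (rad/s): [2.79, 2.79, 3.14, 3.14, 3.14, 3.14].

## Interface

Orientations are given as a 3x3 rotation matrix whose columns are the frame's x, y, z axes.
In Python, from plant import ctrl, sensors, optics gives the robot as it stands. Calls block until the motion is done:
- ctrl.move_ptp(position, orientation): joint-space move of the TCP to a pose.
- ctrl.move_l(position, rot=None, vel=150, threshold=None): straight line of the TCP; rot=None keeps the orientation; vel is the mean speed in mm/s. With threshold (N) it stops when the force on the tool has changed by that much, and returns True; else False.
- ctrl.set_joints(angles): joint-space move.
- ctrl.gripper_to(opening, force=None): finger opening in mm; force is the grip in N (None keeps the last); returns when the fingers have stopped.
- ctrl.hold(seconds).
- ctrl.solve_ik(position, orientation): joint angles nearest the present ones, or None.
- sensors.read_state(): the state.
- optics.grab_frame(name): name is "scene" or "top"; returns (picture, depth): 480x640x3 uint8, red, green, blue; 480x640 float32, mm along the optical axis (not along the pixel's ray), 0 where there is no reading.
- optics.camera_params(name): a dict with "mtx" (3x3 intrinsics, pixels), "k1" (the pictures are not rectified: a ray, as slopes to the right and down, at radius r is drawn at 1 + k1 r^2 times it, then the intrinsics apply), "R" (3x3) and "t" (3): a world point X has camera coordinates R X + t. Camera axes: x right, y down, z forward; pixel columns grow to the right and rows downward; lengths in mm; the calibration is good to about 2 mm. A picture is of the moment at which its call begins. camera_params takes no time and is no camera call.
A pose or a line that the arm cannot do raises ctrl.MotionError and nothing moves.
- ctrl.finish_job(): hands the job in; it is judged then, once.
The state is a dict: "t": time; "q": joint angles; "qvel": joint speeds; "tau": joint torques, N m; "eef_pos": TCP position; "eef_rot": TCP orientation; "force": force on the tool from outside, world axes, zero at the start; "wrist_torque": the same for the moment, N m; "grip_width": finger opening in mm; "grasp_force": force on a finger pad.
Only numpy, scipy, OpenCV 4.12 (cv2) and the standard library are available. Lean on these libraries where they do the work, as an engineer would, in place of code of your own. Each camera call takes 0.05 s, during which the arm holds its last target. There are 200 camera calls.

## Task

The next bottles are taller, so take one spacer out from under the press platform: lift the drop guard by the knob of its slotted bar and hang the bar in the notch of the catch so that the guard stays up by itself, and never let the guard crash down. Then reach in under the guard, slide the lowest spacer out to the front so that the rest of the pack settles flat onto the bed, and lay that spacer flat in the steel tray. Leave everything else where it is and leave the guard hanging up.

Things in the scene. Friction and masses are not known exactly. Their poses are not given: they have to be found in the camera images.
- press: Bench stoppering press: grey base 260 (x) x 320 (y) x 35 high, its top is the bed; white head overhead (underside at z 270, front at x -70) with the ram. Origin: centre of the base's underside; x to its rear, y to its left seen from the robot, open front to -x. Two upright guard channels at x -115 to -90, |y| 130 to 150, up to z 385. Its frame is 'press frame' below; lengths in mm.
- guard_edge (a point): Middle of the drop guard's lower edge (press frame x -105, y 0, z 42 when shut). The guard is a clear pane in an aluminium frame, 256 wide x 190 tall x 10 thick. Hung up, this edge is only 168 to 188 above the bench and stands before the spacers' pull grips, so the tool must come in below it from the front, tilted 30 to 45 degrees.
- bar_pin (a point): Hinge pin (along y) of the slotted bar on the guard's right ear; press frame x -155, y -170, z 48 + guard travel. The bar is a steel strip 26 wide (y) x 6 thick standing up from it, with a through window 16 wide from 76 to 104 along the bar from the pin, and a ball knob at its top.
- catch_nominal (a point): Catch, nominal: middle of its notch floor, press frame x -155, y -170, z 288. It is bolted in slots: the true floor is up to 10 higher or lower, not measured, to be felt. Dark steel finger 8 wide (y), 10 thick below the floor, pointing to the front (-x), fixed to the right channel. Notch 14 long (x); in front of it a lip 8 high, 8 long (tip 15 before the middle); behind it a stop 20 high.
- bed (a point): Middle of the pack's seat on the bed (press frame x -22, y 0, z 35). The pack (two spacers, nest on top) lies loose between side guides (inner faces y +-52.5), rear stops (x 5.5), all up to z 85, and front lips (x -55 to -50, beyond |y| 42) whose lower edge is 14 above the bed: only the lowest plate can slide out, straight to the front.
- guard (a joint): Travel of the drop guard straight up, m: 0 shut (lower edge 42 mm above the bench), 0.185 the most. It weighs about 0.6 to 1 kg with the bar and falls if it is let go unhooked.
- bar (a joint): Lean of the slotted bar, rad: 0 upright (as it hangs in the notch), positive to the press's front, range -0.1 to 0.42. Stiff hinge, stays where left. Held at 0.25 to 0.4 it passes the catch while lifting. Swung in with the window level with the finger it goes upright; at a wrong height it strikes the finger's tip at about 0.14 or more. Then lower until the window's top edge sits on the notch floor.
- bar_knob (a point): Centre of the black ball knob, 25 diameter, on top of the slotted bar, 132 from the hinge pin; the guard is lifted by it.
- spacer_low: Lowest spacer, the one to take out: aluminium plate 50 (x) x 100 (y) x 10 thick, about 0.2 kg, with a tab 18 wide to the front that carries an upright pull grip 16 (x) x 18 (y), rising from 10 to 40 above the plate's underside, centred at x = -61, y = +30 (the left-hand grip seen from the robot). Origin: centre of the 50 x 100 plate's underside; axes as the press's.
- spacer_up: Second spacer, stays in the pack: same plate and tab (the tab reaches 71 to the front of the origin, so the lowest plate is clear of it only when drawn out 96 or more), but its grip is at x = -61, y = -30 (right-hand grip, 10 mm higher at first). Origin likewise. It lies on the lowest spacer and drops 10 mm.
- nest: Platform (nest plate) on top of the pack: steel 50 x 100 x 12 with a black U-shaped bottle locator 18 high, about 0.4 kg. Origin: centre of the plate's underside. It must stay in the pack and drop 10 mm.
- tray: Shallow stainless tray, empty, 220 (x) x 200 (y), rim 18 high, wall and floor 3 thick, fixed. Origin: centre of its underside.
- sample_a: Amber glass sample bottle with white cap and paper label, 42 diameter x 104 tall, about 0.12 kg; not part of the job. Origin: centre of its underside.
- sample_b: Amber glass sample bottle with white cap and paper label, 42 diameter x 104 tall, about 0.12 kg; not part of the job. Origin: centre of its underside.
- sample_c: Amber glass sample bottle with white cap and paper label, 42 diameter x 104 tall, about 0.12 kg; not part of the job. Origin: centre of its underside.
- stopper: T-shaped bottle stopper standing on its dark wooden head, 32 diameter x 32 tall; not part of the job. Origin: centre of its underside.
- tasting_glass: Stemmed tasting glass, 64 diameter x 112 tall; not part of the job. Origin: centre of its foot.
- driver: Screwdriver 150 long lying on the bench; not part of the job. Origin at its underside, near the middle.
- cap_jar: Jar 68 diameter x 100 tall; not part of the job. Origin: centre of its underside.

How it is judged:
By the outcome, as a careful person would: the job done as asked, in the order asked, and still so for the second after the job is handed in, with the robot touching nothing.
It also fails if it takes over 70 s, if anything falls off the work surface, if the arm or the gripper's body presses on something with over 40 N, if the wrist force passes 120 N, or if a joint passes its speed limit or range.

## Working session

There is one attempt and no reset: what is moved stays moved. The work goes in short steps, each a Python script; the robot and the scene stay as the last script left them, time stands still between calls to the robot, and variables do not carry over. Pictures are saved under pics/ and viewed, at most 10 in all, crops included, and the job is handed in when it is done.

```bash
ls; mkdir -p pics; python3 - <<'E'
from plant import ctrl, sensors, optics
import cv2, numpy as np
for n in ("scene","top"):
    p,d=optics.grab_frame(n); cv2.imwrite(f"pics/{n}0.png",p[:,:,::-1]); np.save(f"{n}0.npy",d)
    c=optics.camera_params(n); print(n,c)
print(ctrl.tcp_to_tips, sensors.read_state())
E
```

```text
pics
scene {'mtx': array([[528.68536325,   0.        , 321.37492852],
       [  0.        , 528.68536325, 245.87244518],
       [  0.        ,   0.        ,   1.        ]]), 'k1': -0.1445922336218702, 'R': array([[-0.76947101, -0.63854598,  0.01316789],
       [-0.51478831,  0.60787163, -0.60455362],
       [ 0.37803089, -0.47196517, -0.7964556 ]]), 't': array([ 444.37259156,  389.30194647, 1070.69769948])}
top {'mtx': array([[474.51675617,   0.        , 316.76726881],
       [  0.        , 474.51675617, 245.71719245],
       [  0.        ,   0.        ,   1.        ]]), 'k1': -0.01676487095144797, 'R': array([[ 0.02873354, -0.99951082,  0.01234958],
       [-0.99756495, -0.02945869, -0.06321667],
       [ 0.06354955, -0.01050307, -0.99792341]]), 't': array([   1.60046674,  573.32512101, 1121.19930065])}
25.0 {'t': 0.1, 'q': array([-1.31448936e+00,  2.07398500e-01,  1.54284295e+00,  1.50295977e-05,
        1.39352885e+00, -1.50476987e-01]), 'qvel': array([ 0.0010385 , -0.00124338, -0.00154993,  0.00047017, -0.00012673,
       -0.00092419]), 'tau': array([-4.37698809e-04, -3.84093297e+01, -2.92550236e+01, -3.21979242e-04,
        4.82888863e-03,  4.91650965e-06]), 'eef_pos': array([ 227.34133869, -527.43672119,  255.19055369]), 'eef_rot': array([[ 9.18399172e-01,  3.95654738e-01, -5.37743918e-04],
       [ 3.95654957e-01, -9.18396811e-01,  2.11025846e-03],
       [ 3.41071461e-04, -2.15082067e-03, -9.99997629e-01]]), 'force': array([ 0.44673309, -0.30870847, -0.02193836]), 'wrist_torque': array([ 0.00902095, -0.04564141, -0.01918145]), 'grasp_force': 0.0, 'grip_width': 85.55275807079025}
```

View pics/scene0.png

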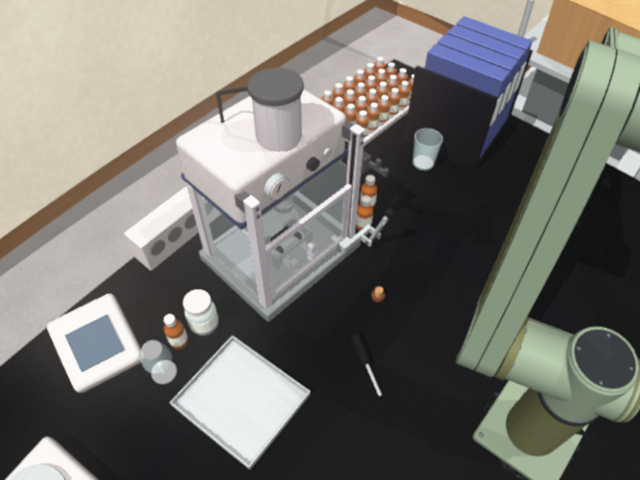

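View pics/top0.png

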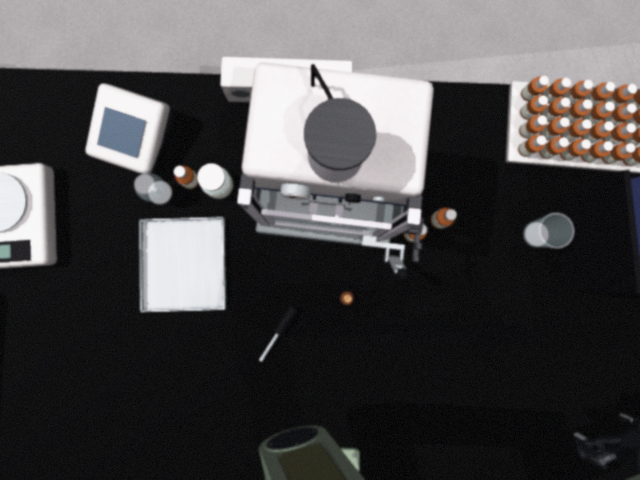

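The scene view shows the press in the middle: front channels at about (258,205) and (355,130), the bar and catch near (375,228), tray at (240,400), driver (365,365) and stopper (378,293). In the top view the press channel tops are near (246,195) and (414,213), and the bar is at about (397,258). Next I'll take an enlarged crop of both.

```bash
cat > h.py <<'E'
from plant import ctrl, sensors, optics
import cv2, numpy as np
P={n:optics.camera_params(n) for n in("scene","top")}
def ray(n,u,v):
    c=P[n];K=c["mtx"];d=np.array([(u-K[0,2])/K[0,0],(v-K[1,2])/K[1,1]]);s=d.copy()
    for _ in range(20): s=d/(1+c["k1"]*(s@s))
    return -c["R"].T@c["t"], c["R"].T@np.r_[s,1]
def atz(n,u,v,z):
    o,d=ray(n,u,v); return o+d*(z-o[2])/d[2]
def dep(n,D,u,v):
    o,d=ray(n,u,v); return o+d*D[int(round(v)),int(round(u))]
def pix(n,X):
    c=P[n];K=c["mtx"];X=np.atleast_2d(X)@c["R"].T+c["t"];s=X[:,:2]/X[:,2:]
    s=s*(1+c["k1"]*(s**2).sum(1,keepdims=True));return s*[K[0,0],K[1,1]]+K[:2,2]
def crop(im,x,y,w,h,k):
    c=cv2.resize(im[y:y+h,x:x+w],None,fx=k,fy=k,interpolation=cv2.INTER_CUBIC)
    for i in range(0,w,20): cv2.putText(c,str(x+i),(i*k,8),0,.3,(0,255,255),1); cv2.line(c,(i*k,9),(i*k,14),(0,255,255),1)
    for j in range(20,h,20): cv2.putText(c,str(y+j),(0,j*k+3),0,.3,(0,255,255),1)
    return c
E
python3 - <<'E'
from h import *
a=crop(cv2.imread("pics/top0.png"),225,165,250,140,3)
cv2.imwrite("pics/c_top.png",np.clip(a*1.6,0,255).astype(np.uint8))
a=crop(cv2.imread("pics/scene0.png"),195,120,200,200,3)
cv2.imwrite("pics/c_sc.png",np.clip(a*1.3,0,255).astype(np.uint8))
D=np.load("top0.npy")
for p in [(246,195),(414,213),(397,267),(380,242),(347,298),(416,233),(445,217)]: print(p,dep("top",D,*p).round(1))
for p in [(146,217),(224,217),(225,311),(142,311)]: print(p,atz("top",*p,18).round(1))
E
```

```text
(246, 195) [629.2 140.1 386. ]
(414, 213) [ 608.1 -135.6  385.1]
(397, 267) [ 525.1 -156.8  122.5]
(380, 242) [ 583.5 -127.8   58. ]
(347, 298) [450.9 -56.2  34.5]
(416, 233) [ 584.7 -160.9  287.4]
(445, 217) [ 641.7 -268.5   94.7]
(146, 217) [630.1 430.9  18. ]
(224, 217) [635.7 243.4  18. ]
(225, 311) [411.2 231.9  18. ]
(142, 311) [405.4 428.9  18. ]
```

View pics/c_top.png

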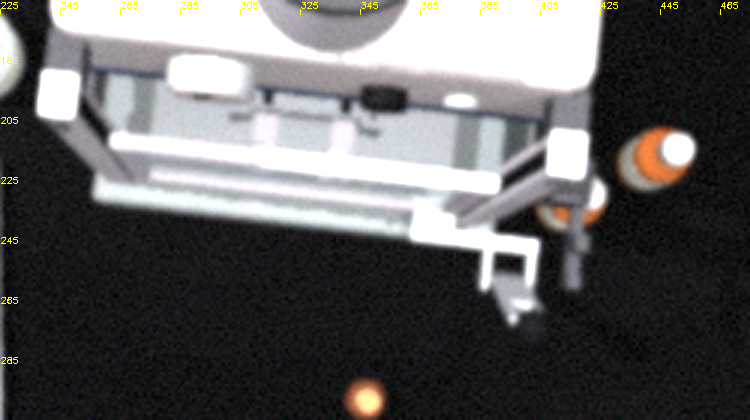

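View pics/c_sc.png

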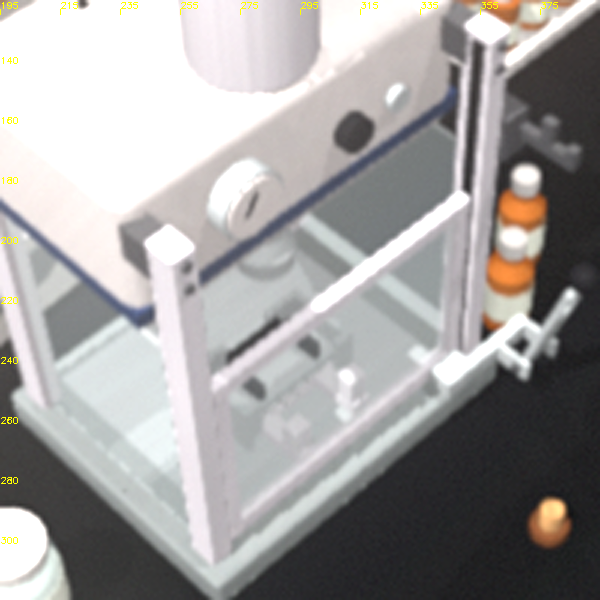

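The crops show the channel tops at top (244.3,196.7) and (414.3,216.5). The black knob is at about scene (390,211) and top (403,272), so the bar already leans forward. The spacer pull grip is at scene (310,250). I'll fit the press pose and the bar's lean from these.

```bash
cat >> h.py <<'E'
E
python3 - <<'E'
from h import *
D=np.load("top0.npy");S=np.load("scene0.npy")
L=atz("top",244.5,196.5,385);R=atz("top",414.3,216.3,385);print("top LR",L,R,np.linalg.norm(L-R))
L2=atz("scene",195+169/3,120+248/3,385);R2=atz("scene",195+487/3,120+30/3,385);print("scene LR",L2,R2,np.linalg.norm(L2-R2))
print("base corner FL top view",atz("top",225+95/3,165+200/3,35),"scene",atz("scene",195+220/3,120+578/3,35))
def pose(L,R):
    y=(L-R)[:2];y/=np.linalg.norm(y);x=np.array([y[1],-y[0]]);m=((L+R)/2)[:2]
    return m+102.5*x,x,y
o1,x1,y1=pose(L,R);o2,x2,y2=pose(L2,R2)
print(o1,np.arctan2(x1[1],x1[0]),o2,np.arctan2(x2[1],x2[0]))
o=(o1+o2)/2;x=(x1+x2)/2;x/=np.linalg.norm(x);y=np.array([-x[1],x[0]])
W=lambda p:np.r_[o+x*p[0]+y*p[1],p[2]]
print("FL base corner pred",W([-130,160,35]))
np.save("press.npy",np.r_[o,x])
for lean in (0,.1,.2,.3,.4):
    k=W([-155-132*np.sin(lean),-170,48+132*np.cos(lean)]); print(lean,k.round(1),pix("top",k).round(1),pix("scene",k).round(1))
for n,DD,uu,vv in(("top",D,(398,408),(264,280)),("scene",S,(383,397),(203,219))):
    for v in range(*vv,2): print(n,v,[tuple(dep(n,DD,u,v).round(0).astype(int)) for u in range(*uu,2)])
E
```

```text
top LR [626.77651401 142.5821276  385.        ] [ 602.65526952 -136.16825323  385.        ] 279.79208216951866
scene LR [624.28556793 145.49155487 385.        ] [ 599.94868724 -132.16757558  385.        ] 278.72365611878354
base corner FL top view [601.06970202 161.62931296  35.        ] scene [604.94160925 156.54370165  35.        ]
[716.83427129  -5.62972302] -0.08631847059843585 [714.22565065  -2.2878437 ] -0.08742677825776621
FL base corner pred [599.90234142 166.71708956  35.        ]
0 [ 546.4 -159.9  180. ] [[403.7 256.2]] [[377.4 203.2]]
0.1 [ 533.2 -158.7  179.3] [[403.  262.6]] [[381.7 206.4]]
0.2 [ 520.2 -157.6  177.4] [[402.2 268.9]] [[385.9 210.1]]
0.3 [ 507.5 -156.5  174.1] [[401.2 275. ]] [[390.1 214. ]]
0.4 [ 495.2 -155.4  169.6] [[400.2 281. ]] [[394.  218.3]]
top 264 [(np.int64(532), np.int64(-160), np.int64(115)), (np.int64(532), np.int64(-165), np.int64(114)), (np.int64(532), np.int64(-170), np.int64(110)), (np.int64(536), np.int64(-196), np.int64(2)), (np.int64(536), np.int64(-200), np.int64(3))]
top 266 [(np.int64(527), np.int64(-159), np.int64(121)), (np.int64(
[... 3698 characters left out ...]
p.int64(174))]
scene 215 [(np.int64(589), np.int64(-273), np.int64(5)), (np.int64(515), np.int64(-148), np.int64(172)), (np.int64(511), np.int64(-149), np.int64(175)), (np.int64(507), np.int64(-151), np.int64(176)), (np.int64(503), np.int64(-153), np.int64(177)), (np.int64(500), np.int64(-156), np.int64(177)), (np.int64(564), np.int64(-293), np.int64(7))]
scene 217 [(np.int64(588), np.int64(-274), np.int64(-3)), (np.int64(515), np.int64(-149), np.int64(164)), (np.int64(513), np.int64(-155), np.int64(161)), (np.int64(505), np.int64(-149), np.int64(173)), (np.int64(501), np.int64(-151), np.int64(174)), (np.int64(567), np.int64(-290), np.int64(-1)), (np.int64(561), np.int64(-290), np.int64(3))]
```

```bash
cat >> h.py <<'E'
_p=np.load("press.npy");PO=_p[:2];PX=_p[2:];PY=np.array([-PX[1],PX[0]])
def W(x,y,z): return np.r_[PO+PX*x+PY*y,z]
def toP(X): d=np.asarray(X)[:2]-PO; return np.r_[d@PX,d@PY,X[2]]
def rot(deg,yaw=None,flip=False):
    yaw=np.arctan2(PX[1],PX[0]) if yaw is None else yaw; t=np.radians(deg)
    z=np.array([np.sin(t)*np.cos(yaw),np.sin(t)*np.sin(yaw),-np.cos(t)])
    y=np.array([-np.sin(yaw),np.cos(yaw),0])*(1 if flip else -1)
    return np.c_[np.cross(y,z),y,z]
def knob(lean,T): return W(-155-132*np.sin(lean),-170,48+T+132*np.cos(lean))
def tcp(p,R,d): return p-R[:,2]*d   # TCP so that point p lies at tool z=d
E
python3 - <<'E'
from h import *
D=np.load("top0.npy");S=np.load("scene0.npy")
for fl in(0,1):
  R=rot(35,flip=fl);G=rot(42,flip=fl)
  for n,p,r in[("pre",tcp(knob(.27,0),R,90),R),("knob",tcp(knob(.27,0),R,13),R),("up",tcp(knob(.33,150),R,13),R),("in",tcp(knob(0,160),R,13),R),("out",tcp(knob(0,130),R,100),R),
   ("gpre",tcp(W(-83,30,62),G,160),G),("grip",tcp(W(-83,30,62),G,6),G),("pull",tcp(W(-233,30,62),G,6),G),("lift",tcp(W(-253,30,150),G,6),G),("tray",tcp(np.array([480,334,30.]),G,6),G),("trayup",tcp(np.array([480,334,130.]),G,6),G)]:
    q=ctrl.solve_ik(p,r); print(fl,n,p.round(0),None if q is None else np.round(q,2))
for n,X in[("low grip top",W(-83,30,75)),("up grip top",W(-83,-30,85)),("catch tip",W(-170,-170,296)),("stop top",W(-145,-170,308)),("notch",W(-155,-170,288))]:
  print(n,pix("top",X).round(1),pix("scene",X).round(1))
for v in range(222,266,3): print(v,[tuple(int(a) for a in toP(dep("top",D,u,v))) for u in range(412,422,2)])
E
```

```text
0 pre [ 460. -152.  249.] [-0.71 -0.32  2.17  0.47  0.83  0.71]
0 knob [ 504. -156.  186.] [-0.64 -0.1   2.15  0.53  0.63  0.66]
0 up [ 496. -156.  334.] [-0.65 -0.31  1.98  0.38  0.97  0.88]
0 in [ 539. -159.  351.] [-0.59 -0.22  1.88  0.34  0.96  0.95]
0 out [ 489. -155.  392.] [-0.66 -0.36  1.9   0.36  1.1   0.92]
0 gpre [529.  42. 181.] [-0.08 -0.11  2.22 -0.01  0.3   1.59]
0 grip [631.  33.  66.] None
0 pull [482.  46.  66.] None
0 lift [462.  48. 154.] [-0.08 -0.22  2.38 -0.02  0.25  1.6 ]
0 tray [476. 334.  34.] None
0 trayup [476. 334. 134.] None
1 pre [ 460. -152.  249.] [-0.71 -0.32  2.17  0.47  0.83 -2.43]
1 knob [ 504. -156.  186.] [-0.64 -0.1   2.15  0.53  0.63 -2.48]
1 up [ 496. -156.  334.] [-0.65 -0.31  1.98  0.38  0.97 -2.27]
1 in [ 539. -159.  351.] [-0.59 -0.22  1.88  0.34  0.96 -2.19]
1 out [ 489. -155.  392.] [-0.66 -0.36  1.9   0.36  1.1  -2.22]
1 gpre [529.  42. 181.] [-0.08 -0.11  2.22 -0.01  0.3  -1.55]
1 grip [631.  33.  66.] None
1 pull [482.  46.  66.] None
1 lift [462.  48. 154.] [-0.08 -0.22  2.38 -0.02  0.25 -1.55]
1 tray [476. 334.  34.] None
1 trayup 
[... 1015 characters left out ...]
(-136, -169, 306), (-135, -172, 306)]
246 [(-116, -222, -2), (-141, -166, 288), (-142, -166, 305), (-141, -169, 305), (-141, -172, 307)]
249 [(-123, -221, 4), (-146, -167, 286), (-145, -170, 286), (-122, -236, 3), (-121, -241, 1)]
252 [(-131, -222, 2), (-151, -167, 287), (-151, -171, 286), (-129, -237, 0), (-128, -242, 0)]
255 [(-157, -166, 277), (-157, -168, 283), (-156, -172, 285), (-136, -239, -4), (-136, -242, 3)]
258 [(-162, -166, 281), (-163, -166, 296), (-162, -170, 294), (-143, -239, 1), (-143, -244, 0)]
261 [(-152, -225, 0), (-152, -229, 4), (-151, -235, 0), (-151, -239, 1), (-150, -244, 0)]
264 [(-160, -226, -2), (-159, -230, 3), (-158, -236, -1), (-158, -239, 4), (-157, -246, -2)]
```

```bash
python3 - <<'E'
from h import *
for z in (58,66):
 for d in (6,14):
  print(z,d,[(t,np.round(q,2)[[1,2,4]].tolist()) for t in range(26,46,2) if (q:=ctrl.solve_ik(tcp(W(-83,30,z),rot(t),d),rot(t))) is not None])
for dr in (50,100,150): print("pull",dr,[(t,z) for t in range(10,46,3) for z in (62,90,120) if ctrl.solve_ik(tcp(W(-83-dr,30,z),rot(t),10),rot(t)) is not None])
for y in (-.087,.3,.6): print("tray",y,[(t,z) for t in range(0,46,5) for z in (30,70) if ctrl.solve_ik(tcp(np.array([480,334,z]),rot(t,y),10),rot(t,y)) is not None])
E
```

```text
58 6 [(26, [0.37, 1.86, 0.45]), (28, [0.36, 1.89, 0.4]), (30, [0.36, 1.91, 0.35]), (32, [0.36, 1.93, 0.3]), (34, [0.35, 1.95, 0.24]), (36, [0.35, 1.97, 0.19]), (38, [0.35, 1.99, 0.13])]
58 14 [(26, [0.35, 1.87, 0.47]), (28, [0.34, 1.9, 0.41]), (30, [0.34, 1.92, 0.36]), (32, [0.34, 1.94, 0.31]), (34, [0.33, 1.96, 0.25]), (36, [0.33, 1.98, 0.2]), (38, [0.33, 2.01, 0.14]), (40, [0.33, 2.03, 0.08])]
66 6 [(26, [0.36, 1.86, 0.47]), (28, [0.35, 1.89, 0.42]), (30, [0.34, 1.91, 0.37]), (32, [0.34, 1.93, 0.31]), (34, [0.34, 1.95, 0.26]), (36, [0.34, 1.97, 0.2]), (38, [0.34, 1.99, 0.15]), (40, [0.34, 2.01, 0.09])]
66 14 [(26, [0.34, 1.87, 0.48]), (28, [0.33, 1.89, 0.43]), (30, [0.32, 1.92, 0.38]), (32, [0.32, 1.94, 0.32]), (34, [0.32, 1.96, 0.27]), (36, [0.31, 1.98, 0.21]), (38, [0.31, 2.0, 0.16]), (40, [0.32, 2.02, 0.1])]
pull 50 [(10, 62), (10, 90), (10, 120), (13, 62), (13, 90), (13, 120), (16, 62), (16, 90), (16, 120), (19, 62), (19, 90), (19, 120), (22, 62), (22, 90), (22, 120), (25, 62), (25, 90), (25, 120), (28, 62), (28, 90), (28, 120), (31, 62), (31, 90), (31, 120), (34, 62), (34, 90)
[... 620 characters left out ...]
0), (28, 62), (28, 90), (28, 120), (31, 62), (31, 90), (31, 120), (34, 62), (34, 90), (34, 120), (37, 62), (37, 90), (37, 120), (40, 90), (40, 120), (43, 62), (43, 120)]
tray -0.087 [(0, 30), (0, 70), (5, 30), (5, 70), (10, 30), (10, 70), (15, 30), (15, 70), (20, 30), (20, 70), (25, 30), (25, 70), (30, 70)]
tray 0.3 [(0, 30), (0, 70), (5, 30), (5, 70), (10, 30), (10, 70), (15, 30), (15, 70), (20, 30), (20, 70), (25, 30), (25, 70), (30, 30), (30, 70), (35, 30), (35, 70), (40, 70), (45, 30)]
tray 0.6 [(0, 30), (0, 70), (5, 30), (5, 70), (10, 30), (10, 70), (15, 30), (15, 70), (20, 30), (20, 70), (25, 30), (25, 70), (30, 30), (30, 70), (35, 30), (35, 70), (40, 30), (40, 70), (45, 30), (45, 70)]
```

```bash
python3 - <<'E'
from h import *
R=rot(35); k=np.array([511,-157,175.])
ctrl.gripper_to(55,40)
ctrl.move_ptp(tcp(k,R,100),R)
print(ctrl.move_l(tcp(k,R,13),vel=80,threshold=12))
s=sensors.read_state();print(s["t"],s["eef_pos"],tcp(k,R,13),s["force"])
p,d=optics.grab_frame("scene");q,_=optics.grab_frame("top")
a=cv2.resize(p[150:270,330:450],None,fx=3.3,fy=3.3,interpolation=2);b=cv2.resize(q[210:330,340:460],None,fx=3.3,fy=3.3,interpolation=2)
cv2.imwrite("pics/knob.png",np.clip(np.hstack([a,b])[:,:,::-1]*1.4,0,255).astype(np.uint8))
E
```

```text
False
3.3583 [ 503.71520775 -156.55013884  186.14006508] [ 503.57162517 -156.35304928  185.64897658] [-0.10697723 -0.09595085 -0.79215773]
```

View pics/knob.png

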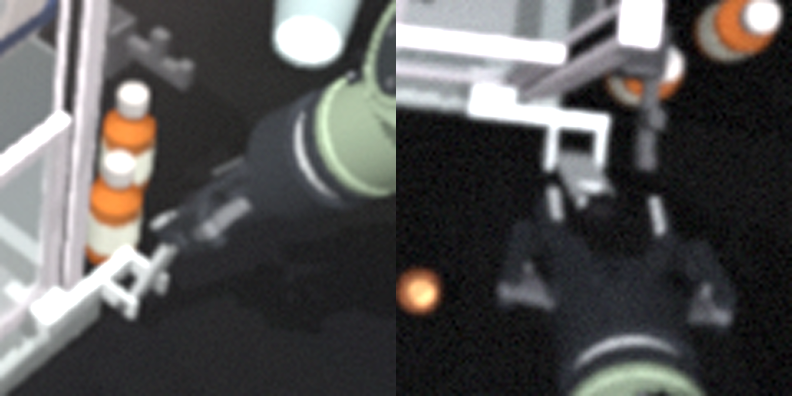

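Image shows the knob at (600,200) of the right half, between the pads at (555,200) and (658,215). I'll close on it gently and check the side force.

```bash
python3 - <<'E'
from h import *
f=lambda:(lambda s:print(round(s["t"],2),s["eef_pos"].round(1),s["force"].round(1),round(s["grip_width"],1),round(s["grasp_force"],1)))(sensors.read_state())
R=sensors.read_state()["eef_rot"]
ctrl.gripper_to(20,20);f()
s=sensors.read_state()["force"]@R[:,1];print("side",s)
if abs(s)<25:
    ctrl.gripper_to(20,70);f()
    p0=sensors.read_state()["eef_pos"]
    ctrl.move_l(p0+[0,0,8],vel=30);ctrl.hold(.2);f()
E
```

```text
3.84 [ 503.9 -157.2  186.3] [-1.7 -2.3  1.4] 23.5 19.7
side 2.4332079847293304
4.06 [ 504.1 -157.2  186.6] [-1.9 -3.   4.3] 21.5 65.1
4.71 [ 502.8 -157.   192.3] [ 1.9 -5.4 -6.2] 21.3 64.6
```

```bash
cat >> h.py <<'E'
def f(tag=""):
    s=sensors.read_state();print(tag,round(s["t"],2),s["eef_pos"].round(1),s["force"].round(1),round(s["grip_width"],1),round(s["grasp_force"],1));return s
OFF=np.array([504,-157.2,186.4])-knob(.27,0)
def lt():  # lean, travel from TCP
    k=toP(sensors.read_state()["eef_pos"]-OFF);l=np.arcsin((-155-k[0])/132);return round(l,3),round(k[2]-48-132*np.cos(l),1)
E
python3 - <<'E'
from h import *
print(lt())
ctrl.gripper_to(20,90)
ctrl.move_l(knob(.33,10)+OFF,vel=60);f();print(lt())
ctrl.move_l(knob(.33,80)+OFF,vel=90);f();print(lt())
ctrl.move_l(knob(.33,149)+OFF,vel=70);ctrl.hold(.2);f();print(lt())
p,d=optics.grab_frame("scene");q,_=optics.grab_frame("top")
a=cv2.resize(p[90:290,230:430],None,fx=2,fy=2,interpolation=2);b=cv2.resize(q[200:320,340:460],None,fx=3.333,fy=3.333,interpolation=2)
cv2.imwrite("pics/up.png",np.clip(np.hstack([a,b])[:,:,::-1]*1.4,0,255).astype(np.uint8))
E
```

```text
(np.float64(0.28), np.float64(6.3))
 5.2 [ 495.1 -156.4  191.8] [ 2.9 -5.3 -7.2] 21.6 64.6
(np.float64(0.341), np.float64(8.3))
 6.12 [ 495.4 -156.4  261.8] [ 2.7 -6.4 -6.8] 22.0 64.6
(np.float64(0.338), np.float64(78.1))
 7.46 [ 495.3 -156.4  329.8] [ 4.1 -4.8 -6.2] 21.3 64.5
(np.float64(0.34), np.float64(146.2))
```

View pics/up.png

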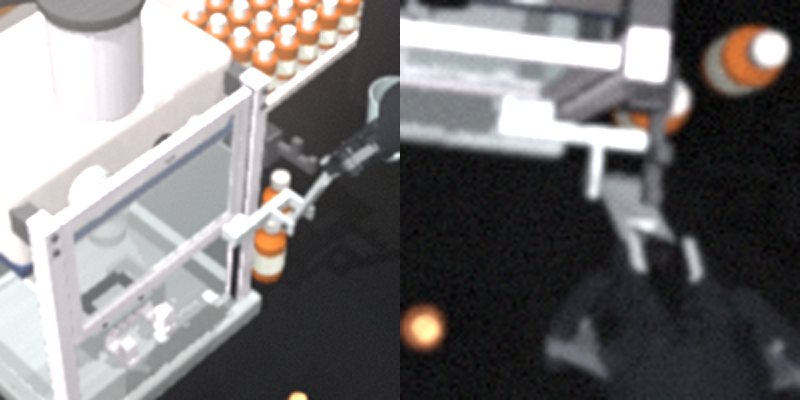

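The guard is up, with its lower bar raised and the bar leaning forward in front of the catch. Next I swing it in, watching the force.

```bash
python3 - <<'E'
from h import *
T=150
for l in (.24,.16,.08,.0):
    hit=ctrl.move_l(knob(l,T)+OFF,vel=45,threshold=14);f(l);print(hit,lt())
    if hit: break
E
```

```text
0.24 7.98 [ 506.1 -157.3  333.2] [ 1.8 -5.2 -7.2] 21.3 64.7
False (np.float64(0.254), np.float64(146.3))
0.16 8.37 [ 515.8 -158.2  334.5] [-0.4 -5.4 -5.9] 21.2 64.8
False (np.float64(0.178), np.float64(145.4))
0.08 8.75 [ 525.9 -159.   335.4] [-1.3 -4.9 -7.4] 21.2 64.6
False (np.float64(0.1), np.float64(144.8))
0.0 9.13 [ 538.  -160.2  338. ] [ 1.5 -4.8 -6.3] 21.2 58.0
False (np.float64(0.008), np.float64(146.9))
```

```bash
python3 - <<'E'
from h import *
f()
hit=ctrl.move_l(knob(0,118)+OFF,vel=25,threshold=13);ctrl.hold(.3);f(hit);print(lt())
p,d=optics.grab_frame("scene");q,_=optics.grab_frame("top")
a=cv2.resize(p[90:290,230:430],None,fx=2,fy=2,interpolation=2);b=cv2.resize(p[140:220,340:420],None,fx=5,fy=5,interpolation=2)
cv2.imwrite("pics/hung.png",np.clip(np.hstack([a,b])[:,:,::-1]*1.5,0,255).astype(np.uint8))
E
```

```text
9.13 [ 538.  -160.2  338. ] [ 1.5 -4.8 -6.3] 21.2 58.0
True 9.91 [ 541.3 -160.7  339.5] [2.3 3.6 5.3] 19.9 6.4
(np.float64(-0.017), np.float64(148.3))
```

View pics/hung.png

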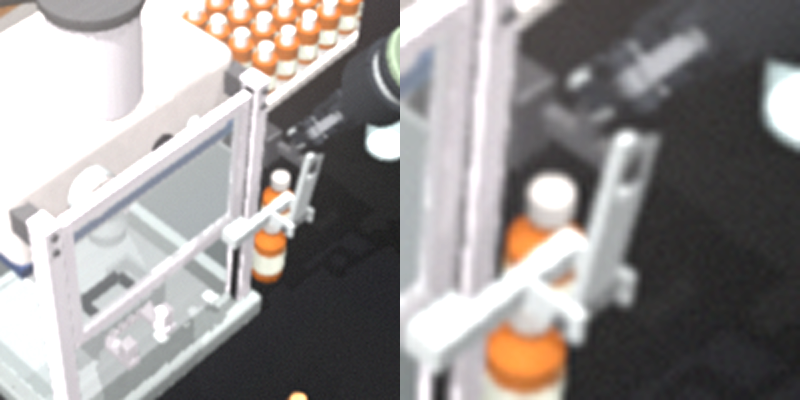

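```bash
python3 - <<'E'
from h import *
f();print(lt())
print("cam",-P["scene"]["R"].T@P["scene"]["t"])
p,S=optics.grab_frame("scene");q,D=optics.grab_frame("top");np.save("s1.npy",S);np.save("t1.npy",D)
cv2.imwrite("pics/s1.png",p[:,:,::-1]);cv2.imwrite("pics/t1.png",q[:,:,::-1])
# bar strip: points in a press-frame box near y -170
for n,DD,(u0,u1),(v0,v1) in(("scene",S,(360,400),(140,230)),("top",D,(385,430),(225,290))):
  A=[]
  for v in range(v0,v1):
    for u in range(u0,u1):
      if DD[v,u]>0:
        X=toP(dep(n,DD,u,v))
        if -260<X[0]<-120 and -195<X[1]<-145 and X[2]>120: A.append(X)
  A=np.array(A)
  for z in range(120,350,10):
    m=(A[:,2]>=z)&(A[:,2]<z+10)
    if m.sum(): print(n,z,m.sum(),A[m].min(0).astype(int),A[m].max(0).astype(int),np.median(A[m],0).astype(int))
for T in (60,100,120,136,147):
  print(T,"ear pin",pix("scene",W(-155,-170,48+T)).round(1),"rail L",pix("scene",W(-110,120,47+T)).round(1),"rail R",pix("scene",W(-110,-120,47+T)).round(1),"knob",pix("scene",knob(0,T)).round(1),pix("scene",knob(.25,T)).round(1))
E
```

```text
10.01 [ 541.3 -160.8  339.5] [2.1 3.9 5.4] 20.2 6.4
(np.float64(-0.017), np.float64(148.3))
cam [ 137.58310903  552.4387395  1082.26563123]
scene 170 9 [-161 -189  177] [-131 -155  179] [-153 -181  179]
scene 180 63 [-165 -190  180] [-127 -145  189] [-143 -158  185]
scene 190 164 [-163 -191  190] [-120 -145  199] [-133 -162  196]
scene 200 28 [-161 -186  200] [-123 -154  209] [-157 -164  203]
scene 210 26 [-159 -183  210] [-153 -157  219] [-158 -168  215]
scene 220 21 [-161 -183  220] [-154 -157  229] [-158 -165  224]
scene 230 25 [-162 -184  230] [-156 -157  239] [-160 -169  235]
scene 240 26 [-163 -183  240] [-156 -158  249] [-161 -166  246]
scene 250 21 [-164 -184  250] [-158 -157  259] [-163 -165  254]
scene 260 31 [-167 -185  260] [-156 -157  269] [-163 -170  264]
scene 270 40 [-168 -185  270] [-123 -157  279] [-160 -168  276]
scene 280 83 [-169 -183  280] [-120 -158  289] [-146 -169  284]
scene 290 46 [-168 -182  290] [-135 -155  299] [-164 -168  294]
scene 300 21 [-170 -175  300] [-140 -156  308] [-167 -164  305]
scene 310 15 [-177 -170  313] [-154 -155  319] [-171 -162  316]

[... 659 characters left out ...]
6  329] [-157 -179  328]
top 330 99 [-172 -183  330] [-139 -146  339] [-156 -172  333]
top 340 61 [-175 -183  340] [-147 -146  349] [-155 -157  344]
60 ear pin [[374.5 223.2]] rail L [[272.  283.8]] rail R [[346.6 224.5]] knob [[380. 185.]] [[391.1 194.1]]
100 ear pin [[376.1 212.3]] rail L [[270.9 273.6]] rail R [[347.4 213.6]] knob [[381.8 172.1]] [[393.2 181.3]]
120 ear pin [[376.9 206.6]] rail L [[270.3 268.2]] rail R [[347.9 207.9]] knob [[382.8 165.4]] [[394.4 174.6]]
136 ear pin [[377.5 202. ]] rail L [[269.8 263.9]] rail R [[348.3 203.3]] knob [[383.5 159.9]] [[395.3 169.1]]
147 ear pin [[378.  198.7]] rail L [[269.4 260.8]] rail R [[348.5 200. ]] knob [[384.1 156. ]] [[395.9 165.3]]
```

```bash
python3 - <<'E'
from h import *
D0=np.load("top0.npy");D=np.load("t1.npy");S0=np.load("scene0.npy");S=np.load("s1.npy")
from scipy.ndimage import map_coordinates as mc
def est(n,A,B,box):
  pts=[]
  for v in range(*box[1]):
    for u in range(*box[0]):
      if A[v,u]>0:
        X=toP(dep(n,A,u,v))
        if (-170<X[0]<-95 and -160<X[1]<125 and 40<X[2]<75) or (-115<X[0]<-97 and -125<X[1]<125 and 222<X[2]<240): pts.append(W(*X))
  pts=np.array(pts);c=P[n];best=[]
  for T in np.arange(110,165,1.):
    Y=pts+[0,0,T];px=pix(n,Y);z=(Y@c["R"].T+c["t"])[:,2]
    m=B[np.round(px[:,1]).astype(int),np.round(px[:,0]).astype(int)]
    best.append((np.mean(np.abs(m-z)<6),T))
  print(n,len(pts),sorted(best)[-6:])
est("top",D0,D,((250,420),(190,262)));est("scene",S0,S,((255,385),(170,300)))
# bar lean from strip centre fit, scene cloud
A=[]
for v in range(140,230):
  for u in range(360,400):
    if S[v,u]>0:
      X=toP(dep("scene",S,u,v))
      if -185<X[0]<-145 and -180<X[1]<-160 and 208<X[2]<308: A.append(X)
A=np.array(A);
for _ in range(4):
  c=np.polyfit(A[:,2],A[:,0],1);r=A[:,0]-np.polyval(c,A[:,2]);A=A[np.abs(r)<6]
print("lean",-np.arctan(c[0]),"x at z195",np.polyval(c,195),len(A),A[:,2].max())
im=np.hstack([cv2.resize(cv2.imread("pics/s1.png")[140:220,345:425],None,fx=5,fy=5,interpolation=2),cv2.resize(cv2.imread("pics/t1.png")[215:295,375:455],None,fx=5,fy=5,interpolation=2)])
cv2.imwrite("pics/c1.png",np.clip(im*2.,0,255).astype(np.uint8))
E
```

```text
top 1308 [(np.float64(0.8394495412844036), np.float64(139.0)), (np.float64(0.8570336391437309), np.float64(144.0)), (np.float64(0.8646788990825688), np.float64(140.0)), (np.float64(0.8845565749235474), np.float64(143.0)), (np.float64(0.8868501529051988), np.float64(141.0)), (np.float64(0.8929663608562691), np.float64(142.0))]
scene 1700 [(np.float64(0.8035294117647059), np.float64(144.0)), (np.float64(0.8494117647058823), np.float64(143.0)), (np.float64(0.8511764705882353), np.float64(139.0)), (np.float64(0.8688235294117647), np.float64(142.0)), (np.float64(0.8817647058823529), np.float64(140.0)), (np.float64(0.8935294117647059), np.float64(141.0))]
lean 0.08044851626535102 x at z195 -157.52823670479836 117 307.6629960066981
```

View pics/c1.png

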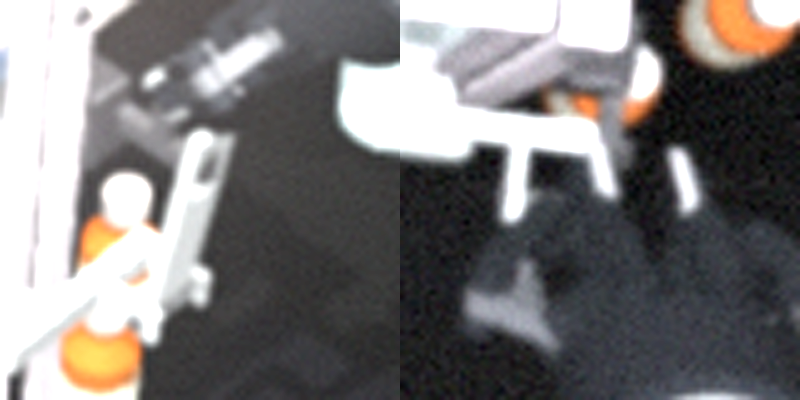

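The bar has stopped part way in. Travel is about 141.5 and lean about 0.09, so the window's top edge is resting on the lip, and the ball has slid to the pads' front edge. I'll regrasp it, raise it about 6 mm and swing it fully in.

```bash
cat >> h.py <<'E'
def travel():
    r=[]
    for n,box in(("top",((250,420),(190,262))),("scene",((255,385),(170,300)))):
        A=np.load(n+"0.npy");B=optics.grab_frame(n)[1];c=P[n];pts=[]
        for v in range(*box[1]):
            for u in range(*box[0]):
                X=toP(dep(n,A,u,v))
                if (-170<X[0]<-95 and -160<X[1]<125 and 40<X[2]<75) or (-115<X[0]<-97 and -125<X[1]<125 and 222<X[2]<240): pts.append(W(*X))
        pts=np.array(pts);Ts=np.arange(0,190,1.);b=[]
        for T in Ts:
            Y=pts+[0,0,T];px=np.round(pix(n,Y)).astype(int);z=(Y@c["R"].T+c["t"])[:,2]
            b.append(np.mean(np.abs(B[px[:,1],px[:,0]]-z)<6))
        b=np.array(b);w=np.where(b>b.max()-.06,b-b.max()+.06,0);r.append(round((w@Ts)/w.sum(),1))
    return r
E
python3 - <<'E'
from h import *
print(travel())
ctrl.gripper_to(50,40);f("open")
R=rot(35);k=knob(.09,141.5);p=tcp(k,R,13);p[1]-=.5;p[2]+=1
ctrl.move_l(p,R,vel=40,threshold=10);f("pos");print(p.round(1),travel())
ctrl.gripper_to(18,40);s=f("grip")
ctrl.gripper_to(18,110);f("grip");print(lt())
E
```

```text
[np.float64(141.6), np.float64(140.8)]
open 10.6 [ 540.  -161.5  337. ] [ 0.3 -0.7 -0.7] 50.0 0.0
pos 11.12 [ 527.  -158.7  332.7] [ 0.2 -0.2  0.8] 49.8 0.0
[ 527.1 -158.7  332.6] [np.float64(141.8), np.float64(141.0)]
grip 11.58 [ 527.3 -159.2  333. ] [-0.2 -1.3 -0. ] 22.4 39.1
grip 11.8 [ 527.3 -159.2  333.2] [-1.8 -2.5  2. ] 20.0 100.7
(np.float64(0.09), np.float64(142.5))
```

```bash
python3 - <<'E'
from h import *
p0=sensors.read_state()["eef_pos"]
ctrl.move_l(p0+[0,0,7.5],vel=30);ctrl.hold(.1);f("lift");print(lt(),travel())
E
```

```text
lift 12.32 [ 526.5 -159.1  338.9] [-0.4 -5.1 -7.7] 20.1 100.1
(np.float64(0.096), np.float64(148.3)) [np.float64(147.5), np.float64(147.1)]
```

```bash
python3 - <<'E'
from h import *
for l in (.05,0.0,-.01):
    t=knob(l,150.3)+OFF
    hit=ctrl.move_l(t,vel=25,threshold=20);f(l);print(hit,lt())
    if hit: break
print(travel())
A=[]
S=optics.grab_frame("scene")[1]
for v in range(140,230):
  for u in range(360,400):
    if S[v,u]>0:
      X=toP(dep("scene",S,u,v))
      if -185<X[0]<-145 and -180<X[1]<-160 and 208<X[2]<280: A.append(X)
A=np.array(A)
for _ in range(4):
  c=np.polyfit(A[:,2],A[:,0],1);r=A[:,0]-np.polyval(c,A[:,2]);A=A[np.abs(r)<6]
print("lean",-np.arctan(c[0]),len(A))
E
```

```text
0.05 12.78 [ 532.3 -159.6  340.9] [-0.2 -4.7 -8.2] 20.3 100.1
False (np.float64(0.052), np.float64(149.9))
0.0 13.19 [ 538.6 -160.1  341.1] [-2.1 -3.8 -7.5] 20.6 100.3
False (np.float64(0.003), np.float64(149.9))
-0.01 13.44 [ 539.8 -160.2  341. ] [-2.5 -4.4 -6.5] 20.2 100.3
False (np.float64(-0.005), np.float64(149.8))
[np.float64(148.4), np.float64(147.9)]
lean 0.007270055584448264 125
```

```bash
python3 - <<'E'
from h import *
hit=ctrl.move_l(knob(0,128)+OFF,vel=25,threshold=12);f(hit);print(lt(),travel())
E
```

```text
True 14.28 [ 539.4 -160.3  325.2] [-1.  -0.6  4.8] 20.1 101.4
(np.float64(-0.003), np.float64(134.1)) [np.float64(133.0), np.float64(132.1)]
```

```bash
python3 - <<'E'
from h import *
ctrl.gripper_to(45,40);f("open");print(travel())
R=rot(35);p=sensors.read_state()["eef_pos"]
ctrl.move_l(p-R[:,2]*110,vel=120);f();print(travel())
p,S=optics.grab_frame("scene")
c=cv2.resize(p[150:290,240:420],None,fx=4,fy=4,interpolation=2)[:,:,::-1]
np.save("s2.npy",S);cv2.imwrite("pics/rel.png",np.clip(c*1.2,0,255).astype(np.uint8))
for n,X in[("low",W(-83,30,75)),("up",W(-83,-30,85)),("pin",W(-155,-170,181)),("edge",W(-105,0,175))]: print(n,((pix("scene",X)[0]-[240,150])*4).round())
E
```

```text
open 14.73 [ 536.9 -160.3  319.8] [ 0.1  0.5 -0.6] 44.8 0.0
[np.float64(132.9), np.float64(132.3)]
 15.9 [ 473.8 -154.7  408.8] [ 0.7  0.1 -0. ] 45.1 0.0
[np.float64(133.0), np.float64(132.5)]
low [215. 447.]
up [288. 379.]
pin [550. 211.]
edge [277. 333.]
```

View pics/rel.png

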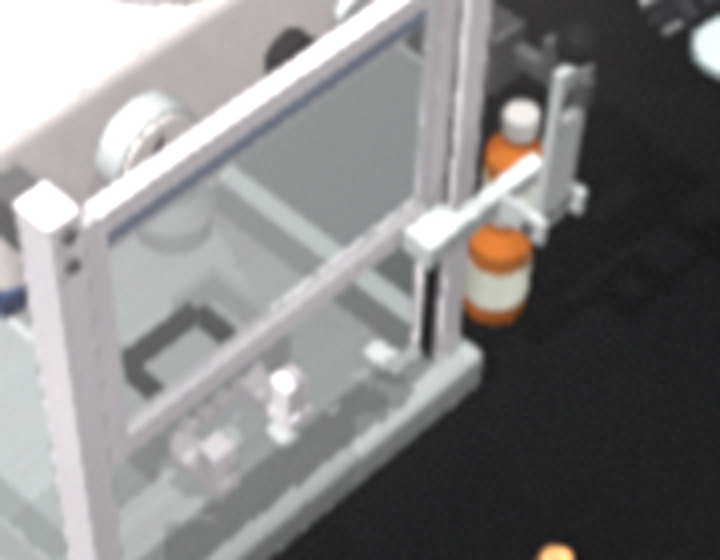

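The guard hangs freely, with travel steady at about 133 after release. The lower spacer's grip is at (215,440) in the crop, within 7 px of the prediction, so I'll go in under the guard.

```bash
python3 - <<'E'
from h import *
R=rot(38);g=W(-83,30,60)
for dr in (0,50,100,150): print(dr,[ctrl.solve_ik(tcp(W(-83-dr,30,z),R,9),R) is not None for z in (60,64,120)],end=" ")
ctrl.move_ptp(np.array([440,40,300.]),R)
ctrl.gripper_to(44,40)
ctrl.move_ptp(tcp(g,R,170),R);f("pre")
print(ctrl.move_l(tcp(g,R,45),vel=120,threshold=10));f()
print(ctrl.move_l(tcp(g,R,9),vel=60,threshold=8));f();print(tcp(g,R,9))
q,_=optics.grab_frame("scene");cv2.imwrite("pics/in.png",cv2.resize(q[190:310,240:400],None,fx=4.5,fy=4.5,interpolation=2)[:,:,::-1])
E
```

```text
0 [True, True, True] 50 [True, True, True] 100 [False, True, True] 150 [False, False, True] pre 17.78 [531.3  41.8 193.9] [0.4 0.4 0.3] 43.9 0.0
False
 18.98 [608.   35.6  96.4] [-1.2  0.9 -0.2] 43.9 0.0
False
 19.73 [629.8  33.6  66.8] [-0.4 -0.1 -0.9] 44.2 0.0
[629.92580229  33.61019886  67.09209678]
```

View pics/in.png

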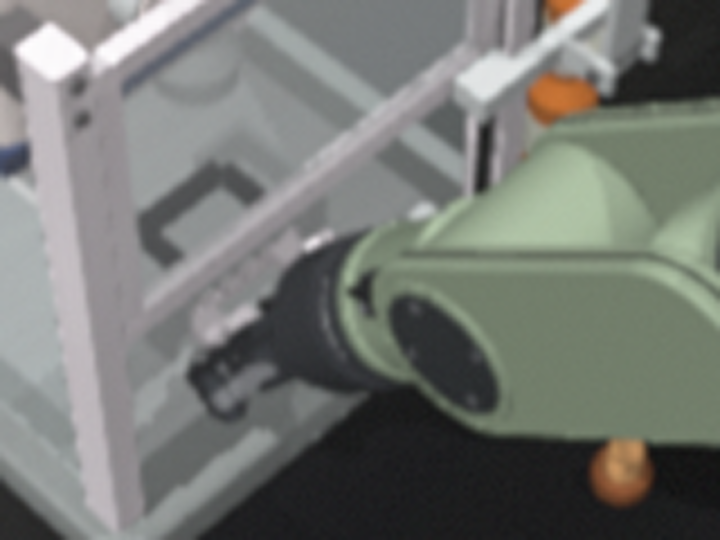

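The fingers straddle the left-hand grip at about (215,340) in the crop, and the gripper body passes below the guard edge. The pull at 38° runs out of joint range, so I'll pick a slightly smaller tilt that covers the whole draw, then grip.

```bash
python3 - <<'E'
from h import *
ok=None
for t,z in ((37,62),(36,62),(36,60),(35,62)):
    R=rot(t);r=[ctrl.solve_ik(tcp(W(-83-dr,30,z+dz),R,9),R) is not None for dr in range(0,161,20) for dz in(-1,0,2)]
    print(t,z,r.count(False))
    if ok is None and all(r): ok=(t,z)
print(ok,travel())
if ok:
    t,z=ok;R=rot(t);print(ctrl.move_l(tcp(W(-83,30,z),R,9),R,vel=40,threshold=8));f()
    ctrl.gripper_to(10,25);s=f("touch");print(s["force"]@s["eef_rot"][:,1],travel())
E
```

```text
37 62 1
36 62 0
36 60 0
35 62 0
(36, 62) [np.float64(132.7), np.float64(132.4)]
False
 20.12 [631.4  33.5  70.6] [ 0.9 -0.1 -0.2] 44.1 0.0
touch 20.47 [629.9  33.6  69.2] [-2.6 -0.1  2.9] 17.6 26.2
0.2999484998655314 [np.float64(133.0), np.float64(132.4)]
```

```bash
python3 - <<'E'
from h import *
ctrl.gripper_to(10,100);s=f("grip");p=s["eef_pos"].copy();np.save("g0.npy",p)
px=np.r_[PX,0]
for d in (25,50,75,100):
    hit=ctrl.move_l(p-px*d,vel=45,threshold=30);f(d)
    if hit: print("HIT");break
E
```

```text
grip 20.78 [629.9  33.6  69.4] [-5.1  0.4  5.2] 16.2 98.0
25 21.49 [604.7  35.9  69.4] [ 1.4  0.3 -0.4] 16.1 98.7
50 22.2 [579.4  38.1  69.3] [-5.3  0.4  6. ] 15.8 100.2
75 22.91 [554.5  40.3  69.4] [-5.5  0.5  6.9] 15.9 100.3
100 23.62 [529.8  42.4  69.3] [-2.9  0.8  2. ] 15.9 99.5
```

```bash
python3 - <<'E'
from h import *
p=np.load("g0.npy");px=np.r_[PX,0]
print(ctrl.move_l(p-px*150,vel=60,threshold=30));f(150)
R=rot(36)
ctrl.move_l(p-px*170+[0,0,90],vel=90);f("lift")
S=optics.grab_frame("scene")[1];S0=np.load("s2.npy")
# change of depth inside the press, as heights
for u,v in [(311,246),(312,245),(310,248),(311,250)]:
    print("upgrip",(u,v),toP(dep("scene",S0,u,v)).round(0),toP(dep("scene",S,u,v)).round(0))
for n,D in(("before",S0),("after",S)):
    A=np.array([toP(dep("scene",D,u,v)) for v in range(215,285) for u in range(255,335) if D[v,u]>0])
    m=(np.abs(A[:,0]+22)<26)&(np.abs(A[:,1])<50)&(A[:,2]>30)&(A[:,2]<110);h=A[m]
    print(n,len(h),np.histogram(h[:,2],bins=range(30,115,5))[0],h.min(0).round(0) if len(h) else "")
    g=A[(np.abs(A[:,0]+83)<9)&(np.abs(A[:,1]+30)<10)&(A[:,2]>40)&(A[:,2]<100)];print(" grip",len(g),np.percentile(g[:,2],[50,95]) if len(g) else "")
print(travel())
# held plate: points below the tool
s=sensors.read_state();k=tcp(s["eef_pos"],-rot(36),9);c=toP(k);print("grip at",c.round(1))
for n in("scene","top"):
    D=optics.grab_frame(n)[1]
    A=np.array([toP(dep(n,D,u,v)) for v in range(150,420) for u in range(150,450) if D[v,u]>0])
    m=(A[:,0]>c[0]+38)&(A[:,0]<c[0]+84)&(np.abs(A[:,1])<48)&(np.abs(A[:,2]-c[2]+17)<30);h=A[m]
    if len(h)>20:
        q=np.linalg.lstsq(np.c_[h[:,0]-c[0],h[:,1],np.ones(len(h))],h[:,2],rcond=None)[0];print(n,len(h),"plane",q.round(3),"med z",np.median(h[:,2]).round(1))
E
```

```text
False
150 24.6 [480.9  46.6  69.7] [-0.8 -0.1 -1.9] 15.9 98.8
lift 25.77 [460.   48.4 158.6] [ 0.7 -0.3 -0.9] 16.1 98.8
upgrip (311, 246) [-84. -26.  85.] [-80. -30.  76.]
upgrip (312, 245) [-83. -30.  84.] [-78. -35.  75.]
upgrip (310, 248) [-82. -25.  76.] [-82. -24.  77.]
upgrip (311, 250) [-86. -24.  73.] [-624.  504. 1082.]
before 181 [16 28 23 22 25 37 27  3  0  0  0  0  0  0  0  0] [-48. -46.  31.]
 grip 126 [71.28813173 85.35699021]
after 204 [14 24 25 28 45 59  7  2  0  0  0  0  0  0  0  0] [-48. -49.  31.]
 grip 107 [65.55212928 76.89169052]
[np.float64(132.8), np.float64(132.4)]
grip at [-253.7   30.   151.2]
scene 804 plane [ 2.00000e-02 -1.00000e-02  1.32333e+02] med z 133.8
top 938 plane [-7.00000e-03 -0.00000e+00  1.35201e+02] med z 134.7
```

The pack dropped 10 mm: the upper grip went from about 85 to 76. The held plate is level, and the guard is still hung. Now to the tray.

```bash
python3 - <<'E'
from h import *
C=np.array([520,336.])
best=None
for psi in (.3,.4,.5,.6):
    R=rot(36,psi);ex=np.array([np.cos(psi),np.sin(psi)]);ey=np.array([-ex[1],ex[0]])
    g=C-38*ex+30*ey
    r=[ctrl.solve_ik(tcp(np.r_[g,z],R,9),R) is not None for z in (27,30,34,60,100,150)];print(psi,g.round(0),r)
    r.append(ctrl.solve_ik(tcp(np.r_[g,30],R,120),R) is not None)
    if all(r) and best is None: best=(psi,g)
print(best)
if best:
    psi,g=best;R=rot(36,psi);T=lambda z:tcp(np.r_[g,z],R,9)
    try: ctrl.move_l(T(150),R,vel=180)
    except ctrl.MotionError as e: print(e);ctrl.move_ptp(T(150),R)
    f("over")
    ctrl.move_l(T(50),vel=90);ctrl.hold(.1);f("low")
    hit=ctrl.move_l(T(26),vel=20,threshold=5);f(hit);print(T(30).round(1))
    np.save("rel.npy",np.r_[psi,g])
E
```

```text
0.3 [475. 353.] [True, True, True, True, True, True]
0.4 [473. 349.] [True, True, True, True, True, True]
0.5 [472. 344.] [False, False, True, True, True, True]
0.6 [472. 339.] [True, True, True, True, True, True]
(0.3, array([474.83160721, 353.43032682]))
over 27.86 [469.7 351.1 157.1] [-0.4 -0.2 -2.1] 16.3 98.8
low 29.22 [470.1 352.2  57.9] [ 0.3  0.3 -2. ] 16.3 98.8
True 30.13 [469.7 351.7  37.4] [-1.  -0.9  3.8] 16.0 99.5
[469.8 351.9  37.3]
```

```bash
python3 - <<'E'
from h import *
psi=np.load("rel.npy")[0];R=rot(36,psi)
ctrl.gripper_to(34,30);f("open")
p=sensors.read_state()["eef_pos"]
ctrl.move_l(p-R[:,2]*60,vel=70,threshold=15);f()
ctrl.move_l(p-R[:,2]*60+[-40,-40,180],vel=150);ctrl.move_ptp(np.array([330,-150,320.]),rot(20,-.3));f()
D=optics.grab_frame("top")[1];S=optics.grab_frame("scene")[1]
A=np.array([dep("top",D,u,v) for v in range(205,320) for u in range(135,235) if D[v,u]>0])
for n,lo,hi in(("plate",9,22),("grip",34,50),("rim",15,24)):
    m=(A[:,2]>lo)&(A[:,2]<hi)
    if n!="rim": m&=(np.abs(A[:,0]-520)<95)&(np.abs(A[:,1]-336)<85)
    h=A[m];print(n,len(h),h.min(0).round(0),h.max(0).round(0),h.mean(0).round(1))
h=A[(np.abs(A[:,0]-530)<20)&(np.abs(A[:,1]-345)<20)];q=np.linalg.lstsq(np.c_[h[:,:2]-[530,345],np.ones(len(h))],h[:,2],rcond=None)[0];print("plane",q.round(3))
D0=np.load("top0.npy")
for n,(u,v) in dict(stop=(347,298),a=(445,217),b=(419,231),jar=(215,180),glass=(152,187),c=(184,176),drv=(288,318)).items(): print(n,dep("top",D0,u,v).round(0),dep("top",D,u,v).round(0))
A=np.array([toP(dep("scene",S,u,v)) for v in range(215,285) for u in range(255,335) if S[v,u]>0])
m=(np.abs(A[:,0]+22)<26)&(np.abs(A[:,1])<50)&(A[:,2]>30)&(A[:,2]<110);print(np.histogram(A[m][:,2],bins=range(30,115,5))[0],travel())
E
```

```text
open 30.45 [468.4 350.7  35.9] [ 0.1  0.1 -1. ] 34.5 0.0
 31.46 [434.7 340.3  84.2] [-0.2  0.4 -0.3] 34.2 0.0
 34.55 [ 330.1 -149.5  319.6] [-1.   0.8  0.5] 34.1 0.0
plate 961 [435. 261.   9.] [613. 420.  22.] [539.5 343.8  13.6]
grip 55 [470. 346.  35.] [486. 364.  49.] [477.8 353.   42.3]
rim 728 [405. 235.  15.] [635. 446.  24.] [527.9 343.5  17.7]
plane [ 0.23   0.082 11.649]
stop [451. -56.  34.] [451. -56.  31.]
a [ 642. -269.   95.] [ 642. -269.   94.]
b [ 587. -163.  302.] [ 587. -163.  301.]
jar [708. 251. 105.] [708. 251. 104.]
glass [687. 388. 111.] [687. 389. 108.]
c [720. 327.  81.] [719. 326.  83.]
drv [400.  81.  27.] [400.  81.  28.]
[ 9 17 30 24 37 70  9  0  0  0  0  0  0  0  0  0] [np.float64(132.9), np.float64(132.3)]
```

```bash
python3 - <<'E'
from h import *
psi=.3;ex=np.array([np.cos(psi),np.sin(psi)]);ey=np.array([-ex[1],ex[0]]);o=np.array([542,343.])
D=optics.grab_frame("top")[1]
A=np.array([dep("top",D,u,v) for v in range(205,320) for u in range(135,235) if D[v,u]>0])
a=(A[:,:2]-o)@ex;b=(A[:,:2]-o)@ey;m=(np.abs(a)<18)&(np.abs(b)<42)
q=np.linalg.lstsq(np.c_[a[m],b[m],np.ones(m.sum())],A[m,2],rcond=None)[0];print(q.round(3),m.sum())
if abs(q[0])<.06 and abs(q[1])<.03 and 10<q[2]<16: ctrl.finish_job();print("done")
E
```

```text
[1.9000e-02 1.0000e-03 1.3623e+01] 525
the job is handed in; nothing more can be done
done
```

The job is handed in: the guard hangs from its bar in the catch notch, the lowest spacer lies flat in the tray, and the rest of the pack has dropped 10 mm; the bar first caught on the catch's lip and slipped out of my grip, but the guard stayed up and I hung it properly on the second try.

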